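Break a dry box's lid from its seal and hold it ajar

ROBOT

A 6-joint arm with a two-finger parallel gripper is mounted at the origin on a cart in front of the work surface, level with it; the furniture and walls round the work are solid. World frame = base frame: x ahead of the robot, y to its left, z up, the work surface at z = 0. Lengths are in mm, angles in rad, forces in N, time in s.
With the tool pointing down it reaches from about 325 to 750 mm from the base axis. Payload 7.6 kg.
Tool frame: the origin (TCP) lies between the finger pads; the fingertips stand bot.tcp_to_tips ahead of it and the grasp point (between the pads) lies 8 mm behind it (bot.tcp_to_tips is the distance from the TCP to the fingertips, in mm); z points along the fingers, y is the direction in which the jaws open and shut (so a half turn about z gives the same grasp; the last joint's range is limited). The gripper opens to 85 mm and grips with 20 to 120 N. Pads are 22 mm wide; open, the fingers measure 114 mm over their backs; the gripper's body (76 mm by 85 mm) begins 54 mm behind the grasp point. The pads swing forward as they close: fully open they stand 13 mm farther back than shut.
Start: joints at [1.257, 0.052, 1.401, -0, 1.689, -0.07], TCP at [126.712, 509.498, 242.323] pointing down, gripper open.
Joint ranges: [-2.9, 2.9], [-0.91, 2.17], [0.12, 2.37], [-1.06, 4.2], [0.26, 2.73], [-2.93, 2.93]. Speed limits (rad/s): [2.57, 2.57, 3.01, 3.14, 3.14, 3.14].

INTERFACE

Orientations are given as a rotation vector (axis times angle).
In Python, from cell import bot gives the robot as it stands. The module is installed in compiled form; this text tells all that it offers.
- The arm moves only by the tool carry_out, never from a script. Its argument "plan" is a list of rows, each an object with "fingers": the opening, from 0 (shut) to 1 (fully open); "translation": the shift along the tool's x, y, z in m, a list of three; "delta_rot": the turn, a rotation vector about the tool's x, y, z in rad, a list of three. In form: [{"fingers": fingers, "translation": [x, y, z], "delta_rot": [ax, ay, az]}, ...]. A call has 1 to 20 rows; each row is the pose to reach, as a shift and turn from the pose commanded when the call began, along the tool's axes at that moment; what a row does not reach only later rows make up. A row lasts 1/12 s, in which the tool goes at most 41.7 mm and 7.16 degrees, less where a joint would pass 70% of its speed; a pose out of reach is approached as far as the arm can. A call with a gripper value outside its range is refused whole. The fingers move at their own pace and stop on an object; "squeeze" is the grip in N (left out, the last holds). Time passes only in rows, so rows that repeat a pose let the fingers close. It gives the time, the measured TCP pose, the force and the opening at its end, in the units of the state.
- bot.get_state(): the state, without advancing time (a new reading comes with each control period).
- bot.read_camera(name): name is "scene" or "top" or "wrist"; returns (picture, depth): 420x560x3 uint8, blue, green, red; 420x560 float32, mm along the optical axis (not along the pixel's ray), 0 where there is no reading.
- bot.camera_model(name): a dict with "fov_y" (degrees; the focal length in pixels is half the picture's height over the tangent of half this angle, whatever the lens; pixels are square), "cx", "cy" (the principal point, pixels), "R" (3x3) and "t" (3): a world point X has camera coordinates R X + t. Camera axes: x right, y down, z forward; pixel columns grow to the right and rows downward; lengths in mm; the calibration is good to about 2 mm. A picture is of the moment at which its call begins: read the wrist's pose just before it. camera_model takes no time and is no camera call; for the wrist camera it gives the pose at the moment of the call.
- bot.job_done(): hands the job in, once; it reports no verdict.
The state is a dict: "time": time; "q": joint angles; "joint_velocities": joint speeds; "joint_efforts": joint torques, N m; "position": TCP position; "tool_rot": TCP orientation; "wrist_force": force on the tool from outside, world axes, zero at the start; "wrist_torque": the same for the moment, N m; "grip_width": finger opening in mm.
Only numpy, scipy, OpenCV 4.12 (cv2) and the standard library are available. Lean on these libraries where they do the work, as an engineer would, in place of code of your own. Each camera call takes 0.05 s, during which the arm holds its last target.

TASK

The white lid of the grey dry box is stuck down on its rubber seal. Slide the red-pegged latch on its front all the way open, away from the carrying handle; then take the lid by its black handle, pull it up until the seal lets go, and finish while holding it steady by the handle, slightly open, its front edge about 25 mm above where it was shut, so that the box can air. Do not let the lid fly far open when the seal gives (front edge never more than about 60 mm up), do not let go, and leave the thread spool and the glass dish beside the box where they stand.

Things in the scene. Friction and masses are not known exactly. Their poses are not given: they have to be found in the camera images.
- case: grey dry box with a white lid, on short rubber feet, heavy and fixed, 160 deep x 240 wide, its rim and seal 88 mm above its underside; origin at the centre of its underside, 5 mm above the table; its x axis points from its front (latch and handle side) to the hinges at its back, its y axis along its width (to the left for someone facing the front, as the robot does), z up. Only its place and yaw vary
- lid_hinge (a point): point on the lid's hinge line, half-way along it; the line runs along the case's y axis, 88 mm behind the case's centre, 93 mm above the table
- lid (a joint): angle of the lid in rad: 0 shut, grows as the front edge rises. The front edge is 175 mm from the hinge line, so 25 mm up is 0.143 rad. Shut, it sticks: it takes about 13 N (10 to 16 N) straight up at the handle to break it free; the seal lets go within the first 0.03 rad (it may spring up to about 0.05 rad), after which only the lid's weight (2 to 3 N at the handle) and a damped hinge remain. Let go, it falls back by its weight
- lid_handle (a point): middle of the black round handle bar on the lid (belongs to the lid and moves with it): 12 mm thick, 80 mm free length along the case's y axis between its two posts, 58 mm in front of the case's centre, 143 mm above the table when shut, 38 mm clear above the lid's top (bar's centre). Seen from the hinge line it lies 146 mm forward and 50 mm up when shut
- lid_edge (a point): middle of the lower front edge of the lid, 93 mm above the table when shut
- latch (a joint): travel of the sliding latch in m: 0 fully shut, 0.036 fully open (end stop); it slides along the case's -y (to the right for someone facing the front, away from the handle), with about 2 N of friction, and stays where it is left. Beyond 0.026 it is clear of the lid's tab; short of that it blocks the lid at about 0.014 rad
- latch_peg (a point): centre of the red square peg of the latch, 14 x 14 mm across (sides along the case's x and y), upright, 40 mm tall, from 110 to 149 mm above the table (this point is at 131 mm); it stands 106 mm in front of the case's centre and, with the latch shut, 66 mm to its -y side. Under it the latch's dark steel carriage, 26 mm wide, top at 110 mm
- thread_ochre: bystander: spool of ochre thread, 44 mm across, 44 mm high, standing loose beside the left (+y) end of the box; origin at its underside
- glass_dish: bystander: small round glass dish, 65 mm across, 33 mm high, loose beside the left (+y) end of the box; origin at the centre of its underside

How it is judged:
By the outcome, as a careful person would: the job done as asked, in the order asked, and still so for the second after the job is handed in, while the arm keeps its last pose, push and grip.
It also fails if it takes over 38 s, if anything falls off the work surface, if the arm or the gripper's body presses on something with over 40 N, if the wrist force passes 120 N, or if a joint passes its speed limit or range.

## Working session

There is one attempt and no reset: what is moved stays moved. The work goes in short steps, Python scripts to look and compute and a tool call to move; the robot and the scene stay as the last step left them, time stands still between calls to the robot, and variables do not carry over. Pictures are saved under pics/ and viewed, and the job is handed in when it is done.

Besides the shell and the picture viewer there is one more tool, called by a JSON object that holds its "method" and its "body". carry_out: Moves the arm, as the interface text tells. Its arguments: {"type":"object","properties":{"plan":{"type":"array"},"squeeze":{"type":"number"}},"required":["plan"]}

```bash
mkdir -p pics; python3 - <<'E'
from cell import bot
import cv2,numpy as np
s=bot.get_state()
for k,v in s.items(): print(k,np.round(v,3))
print(bot.tcp_to_tips)
for n in("scene","top"):
    p,d=bot.read_camera(n); m=bot.camera_model(n); print(n,m)
    cv2.imwrite(f"pics/{n}0.png",p); np.save(f"{n}0.npy",d)
E
```

```text
time 0.0
q [ 1.257  0.053  1.402  0.     1.689 -0.07 ]
joint_velocities [ 0.     0.     0.001  0.    -0.001 -0.   ]
joint_efforts [ 1.0000e-03 -3.8166e+01 -3.6019e+01  0.0000e+00  6.0000e-03  0.0000e+00]
position [126.616 509.204 241.44 ]
tool_rot [-3.820e-01 -3.118e+00  3.000e-03]
wrist_force [-0.545  0.797 -0.29 ]
wrist_torque [-0.069 -0.004 -0.042]
grip_width 85.343
11.0
scene {'fov_y': 44.669253938255636, 'cx': 271.49246807771084, 'cy': 210.16119043326356, 'R': array([[ 0.60301981, -0.79745096,  0.02095404],
       [-0.5551415 , -0.43836296, -0.70686337],
       [ 0.57287435,  0.41462016, -0.70703967]]), 't': array([-531.55501786,  394.51077175,  773.5546724 ])}
top {'fov_y': 56.572998496929074, 'cx': 280.6017782650887, 'cy': 206.68078707752213, 'R': array([[-0.0078502 , -0.9997446 ,  0.02119239],
       [-0.9897443 ,  0.00474524, -0.14277152],
       [ 0.14263449, -0.02209583, -0.98952877]]), 't': array([-186.92533311,  658.19227093,  867.7182464 ])}
```

View pics/scene0.png

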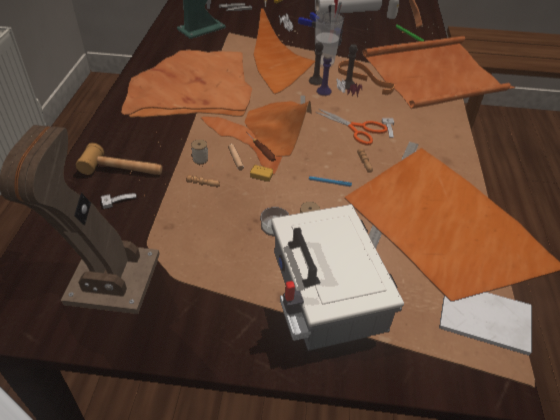

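View pics/top0.png

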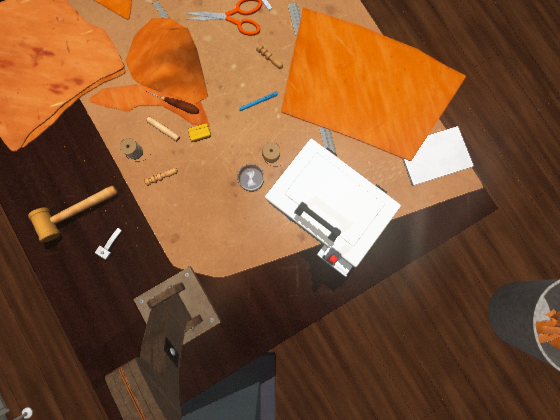

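The top view shows the white-lidded box centred near (333,205), black handle (318,222), red peg (333,259), dish (250,178) and spool (271,152) to its left. Now I'll measure.

```bash
cat > h.py <<'E'
from cell import bot
import cv2,numpy as np
def f(m): return 210/np.tan(np.radians(m["fov_y"]/2))
def proj(m,X):
    c=m["R"]@np.array(X,float)+m["t"]; return f(m)*c[0]/c[2]+m["cx"], f(m)*c[1]/c[2]+m["cy"]
def ray(m,u,v,z):
    d=m["R"].T@np.array([(u-m["cx"])/f(m),(v-m["cy"])/f(m),1]); o=-m["R"].T@m["t"]
    return o+d*(z-o[2])/d[2]
def cloud(m,dep):
    v,u=np.mgrid[:420,:560]; c=np.stack([(u-m["cx"])/f(m)*dep,(v-m["cy"])/f(m)*dep,dep],-1)
    return (c-m["t"])@m["R"]
E
python3 - <<'E'
from h import *
for n in("top","scene"):
    m=bot.camera_model(n); p=cv2.imread(f"pics/{n}0.png"); d=np.load(f"{n}0.npy"); W=cloud(m,d)
    print(n,"tcp",proj(m,[126,509,242]))
    hsv=cv2.cvtColor(p,cv2.COLOR_BGR2HSV)
    red=((hsv[...,0]<5)|(hsv[...,0]>174))&(hsv[...,1]>180)&(hsv[...,2]>120)
    k,l,st,c=cv2.connectedComponentsWithStats(red.astype(np.uint8))
    for i in range(1,k):
        if st[i,4]>20: print("red",st[i],c[i],np.round(np.median(W[l==i],0)))
    wh=(np.abs(W[...,2]-105)<7)&(hsv[...,1]<50)&(hsv[...,2]>130)
    k,l,st,c=cv2.connectedComponentsWithStats(wh.astype(np.uint8))
    i=1+np.argmax(st[1:,4]);
    cn=max(cv2.findContours((l==i).astype(np.uint8),0,1)[0],key=cv2.contourArea)
    z=np.median(W[l==i][:,2]); pts=np.array([ray(m,*q[0],z)[:2] for q in cn],np.float32)
    r=cv2.minAreaRect(pts); print("lid",z,r,cv2.boxPoints(r))
    bl=(W[...,2]>125)&(W[...,2]<165)&(hsv[...,2]<80)&(np.hypot(W[...,0]-r[0][0],W[...,1]-r[0][1])<130)
    q=W[bl]; print("handle",bl.sum(),q.mean(0),cv2.minAreaRect(q[:,:2].astype(np.float32)), np.percentile(q[:,2],[5,50,95]))
E
```

```text
top tcp (np.float64(-144.4631820128701), np.float64(514.7905545915719))
red [330 255   7   8  36] [332.91666667 258.25      ] [ 535. -296.  150.]
lid 107.66227569595256 ((654.0028076171875, -298.9210205078125), (251.93051147460938, 192.34571838378906), 51.73680877685547) [[ 500.48325 -338.2683 ]
 [ 651.5082  -457.38315]
 [ 807.52234 -259.57373]
 [ 656.49744 -140.4589 ]]
handle 1 [ 581.81702819 -302.02659519  131.21651015] ((581.8170166015625, -302.0265808105469), (0.0, 0.0), 0.0) [131.21651015 131.21651015 131.21651015]
scene tcp (np.float64(-222.7683465401804), np.float64(169.97841107946863))
red [287 282   6   6  30] [289.43333333 284.2       ] [ 534. -297.  148.]
lid 106.39280057582248 ((658.5752563476562, -307.50146484375), (251.5978240966797, 173.14024353027344), 51.92730712890625) [[ 512.8495  -353.14963]
 [ 649.1505  -459.91843]
 [ 804.301   -261.8533 ]
 [ 668.      -155.0845 ]]
handle 335 [ 609.09730576 -276.13962944  144.949076  ] ((612.9869995117188, -271.9122619628906), (101.42813110351562, 12.294336318969727), 51.5656623840332) [129.05502203 147.452474   150.24705574]
```

```bash
python3 - <<'E'
from h import *
from scipy.spatial.transform import Rotation as Ro
P=[]
for n in("top","scene"):
    m=bot.camera_model(n); d=np.load(f"{n}0.npy"); W=cloud(m,d)[d>0]; P.append(W)
A=np.vstack(P); A=A[(A[:,2]>-50)&(A[:,0]>0)&(A[:,0]<900)&(abs(A[:,1])<700)]
H=np.full((18,28),-9)
for x,y,z in A:
    i,j=int(x//50),int((700-y)//50)
    if j<28:H[i,j]=max(H[i,j],z)
print("cols y from 700 down; rows x");print('     '+' '.join(f"{int(700-50*j-25):4d}" for j in range(28)))
for i in range(18): print(f"{i*50+25:4d} "+' '.join(f"{h:4d}" for h in H[i]))
s=bot.get_state(); print(Ro.from_rotvec(s["tool_rot"]).as_matrix().round(3))
mt,ms=bot.camera_model("top"),bot.camera_model("scene")
print("peg top",ray(mt,332.9,258.25,149),ray(ms,289.4,284.2,149))
E
python3 - <<'E'
import cv2
p=cv2.imread("pics/top0.png")[120:300,230:430]; cv2.imwrite("pics/topc.png",cv2.resize(p,None,fx=3.5,fy=3.3,interpolation=cv2.INTER_CUBIC)[:600])
E
```

```text
cols y from 700 down; rows x
      675  625  575  525  475  425  375  325  275  225  175  125   75   25  -25  -75 -125 -175 -225 -275 -325 -375 -425 -475 -525 -575 -625 -675
  25   -9   -9   -9   -9   -9   -9   -9   -9   -9   -9   -9   -9   -9   -9   -9   -9   -9   -9   -9   -9   -9   -9   -9   -9   -9   -9   -9   -9
  75   -9   -9   -9   -9   -9   -9   -9   -9   -9   -9   -9   -9   -9   -9   -9   -9   -9   -9   -9   -9   -9   -9   -9   -9   -9   -9   -9   -9
 125   -9   -9   -9   -9   -9   -9   -9   -9   -9   -9   -9   -9   -9    2    4    2   -9   -9   -9   -9   -9   -9   -9   -9   -9   -9   -9   -9
 175   -9   -9   -9   -9   -9   -9   -9   -9   -9    3    4    2    4   -9   -9   -9   -9   -9   -9   -9   -9   -9   -9   -9   -9   -9   -9   -9
 225   -9   -9   -9   -9   -9   -9   -9   -9   -9    5    5    3    4    5    4   -9   -9   -9   -9   -9   -9   -9   -9   -9   -9   -9   -9   -9
 275   -9   -9   -9   -9   -9   -9   -9   -9    4    5    4    4    4  402  402    5    4   -9   -9   -9   -9   -9   -9   -9   -9   -9   -9   -9
 325   -9   -9   -9   -9   -9   -9   -9    1    5    5  
[... 1152 characters left out ...]
6   29   10   29   27   12   11   42   41  111  113  113  113  110   96   11   25   23   22   12
 775   -9   -9    4    5    6    6    6    7    5   10   60   54   26   11   11   42   50   51  110  111  110   11   22   27   28   24   24   23
 825   -9   -9    4    5   40   46   43    6    8   10   60   57   26   30   28   12   49   51   11  107   22   29   27   27   29   27   23   22
 875   -9    1    3   34   42   47   47    6   11   11   11   27   31   32   28   11   11   11   17   22   24   26   27   28   29   29   25   -9
[[-0.97   0.241 -0.   ]
 [ 0.241  0.97  -0.001]
 [ 0.    -0.001 -1.   ]]
peg top [ 534.87178275 -295.67232584  149.        ] [ 533.29776181 -296.75316838  149.        ]
```

View pics/topc.png

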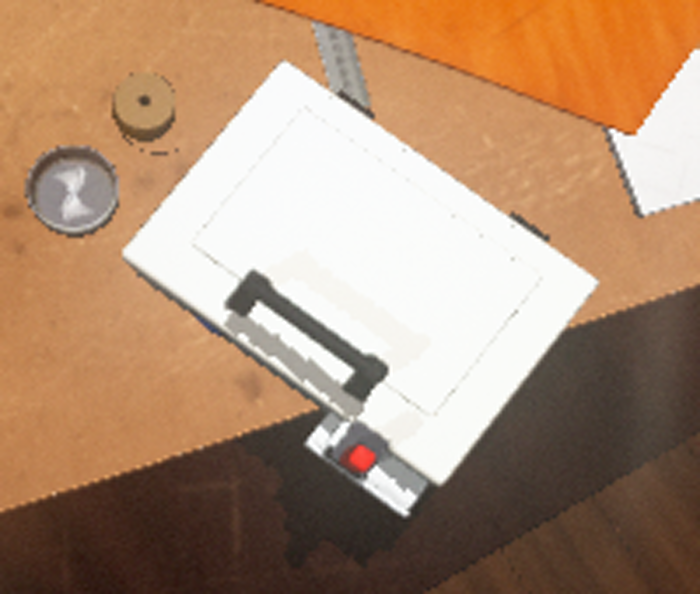

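Top crop: the handle bar runs from (250,290) to (370,370), and the red peg is at (360,458), clear of the handle's right end. All measurements agree on the case: centre ≈ (658,-310), yaw ≈ -38.3°. A stand about 410 mm tall is in the way at x 270–450, y -50–100, so I go high over it.

{"method": "carry_out", "body": {"plan": [{"fingers":1,"translation":[0,0,-0.24],"delta_rot":[0,0,0]},{"fingers":1,"translation":[0,0,-0.24],"delta_rot":[0,0,0]},{"fingers":1,"translation":[0,0,-0.24],"delta_rot":[0,0,0]},{"fingers":1,"translation":[0,0,-0.24],"delta_rot":[0,0,0]},{"fingers":1,"translation":[0,0,-0.24],"delta_rot":[0,0,0]},{"fingers":1,"translation":[0,0,-0.24],"delta_rot":[0,0,0]},{"fingers":0.5,"translation":[-0.315,-0.013,-0.24],"delta_rot":[0,0,0.9]},{"fingers":0.5,"translation":[-0.315,-0.013,-0.24],"delta_rot":[0,0,0.9]},{"fingers":0.5,"translation":[-0.315,-0.013,-0.24],"delta_rot":[0,0,0.9]},{"fingers":0.5,"translation":[-0.315,-0.013,-0.24],"delta_rot":[0,0,0.9]},{"fingers":0.5,"translation":[-0.315,-0.013,-0.24],"delta_rot":[0,0,0.9]},{"fingers":0.5,"translation":[-0.315,-0.013,-0.24],"delta_rot":[0,0,0.9]},{"fingers":0.5,"translation":[-0.315,-0.013,-0.24],"delta_rot":[0,0,0.9]},{"fingers":0.5,"translation":[-0.315,-0.013,-0.24],"delta_rot":[0,0,0.9]},{"fingers":0.5,"translation":[-0.315,-0.013,-0.24],"delta_rot":[0,0,0.9]}]}}

```text
time: 1.35
position: [433.9, 418.9, 479.2]
tool_rot: [-1.71, -2.635, 0.007]
wrist_force: [-0.6, -0.5, -0.8]
grip_width: 42.7
```

{"method": "carry_out", "body": {"plan": [{"fingers":0.5,"translation":[-0.414,-0.034,0],"delta_rot":[0,0,0.7]},{"fingers":0.5,"translation":[-0.414,-0.034,0],"delta_rot":[0,0,0.7]},{"fingers":0.5,"translation":[-0.414,-0.034,0],"delta_rot":[0,0,0.7]},{"fingers":0.5,"translation":[-0.414,-0.034,0],"delta_rot":[0,0,0.7]},{"fingers":0.5,"translation":[-0.414,-0.034,0],"delta_rot":[0,0,0.7]},{"fingers":0.5,"translation":[-0.414,-0.034,0],"delta_rot":[0,0,0.7]},{"fingers":0.5,"translation":[-0.414,-0.034,0],"delta_rot":[0,0,0.7]},{"fingers":0.5,"translation":[-0.414,-0.034,0],"delta_rot":[0,0,0.7]},{"fingers":0.5,"translation":[-0.414,-0.034,0],"delta_rot":[0,0,0.7]},{"fingers":0.5,"translation":[-0.414,-0.034,0],"delta_rot":[0,0,0.7]},{"fingers":0.5,"translation":[-0.696,-0.2015,0],"delta_rot":[0,0,1.095]},{"fingers":0.5,"translation":[-0.696,-0.2015,0],"delta_rot":[0,0,1.095]},{"fingers":0.5,"translation":[-0.696,-0.2015,0],"delta_rot":[0,0,1.095]},{"fingers":0.5,"translation":[-0.696,-0.2015,0],"delta_rot":[0,0,1.095]},{"fingers":0.5,"translation":[-0.696,-0.2015,0],"delta_rot":[0,0,1.095]},{"fingers":0.5,"translation":[-0.696,-0.2015,0],"delta_rot":[0,0,1.095]},{"fingers":0.5,"translation":[-0.696,-0.2015,0],"delta_rot":[0,0,1.095]},{"fingers":0.5,"translation":[-0.696,-0.2015,0],"delta_rot":[0,0,1.095]},{"fingers":0.5,"translation":[-0.696,-0.2015,0],"delta_rot":[0,0,1.095]},{"fingers":0.5,"translation":[-0.696,-0.2015,0],"delta_rot":[0,0,1.095]}]}}

```text
time: 3.02
position: [534.0, -297.7, 480.7]
tool_rot: [-2.826, -1.366, 0.002]
wrist_force: [-0.1, 0.6, 0.2]
grip_width: 42.9
```

```bash
cat > look.py <<'E'
from h import *
import sys
from scipy.spatial.transform import Rotation as Ro
tag=sys.argv[1]
m=bot.camera_model("wrist"); s=bot.get_state(); p,d=bot.read_camera("wrist"); cv2.imwrite(f"pics/w{tag}.png",p)
print("t",s["time"],"pos",np.round(s["position"],1),"q",np.round(s["q"],2),"F",np.round(s["wrist_force"],1))
R=Ro.from_rotvec(s["tool_rot"]).as_matrix(); print("y ang",np.degrees(np.arctan2(R[1,1],R[0,1])),"z",R[:,2].round(3))
W=cloud(m,d); hsv=cv2.cvtColor(p,cv2.COLOR_BGR2HSV)
red=(((hsv[...,0]<5)|(hsv[...,0]>174))&(hsv[...,1]>170)&(hsv[...,2]>90)&(W[...,2]>100)&(W[...,2]<160)&(d>0))
top=red&(abs(W[...,2]-149)<5)
for nm,k in (("red",red),("top",top)):
    if k.sum()>20:
        v,u=np.nonzero(k); q=W[k]; print(nm,k.sum(),"px",u.mean().round(),v.mean().round(),"minrect",cv2.minAreaRect(q[:,:2].astype(np.float32)),"z",np.percentile(q[:,2],[5,95]).round(1))
bl=(W[...,2]>140)&(W[...,2]<156)&(hsv[...,2]<90)&(hsv[...,1]<110)&(d>0)&(np.hypot(W[...,0]-613,W[...,1]+274)<75)
if bl.sum()>50:
    v,u=np.nonzero(bl);q=W[bl]; print("handle px",u.mean().round(),v.mean().round(),cv2.minAreaRect(q[:,:2].astype(np.float32)),np.percentile(q[:,2],[5,95]).round(1))
E
python3 look.py 1
```

```text
t 3.0167 pos [ 534.  -297.7  480.7] q [-0.57  0.46  0.43  0.    2.25  0.1 ] F [-0.1  0.6  0.2]
y ang -38.402842690477236 z [-0.002  0.002 -1.   ]
red 70 px 276.0 159.0 minrect ((533.2608642578125, -296.2359619140625), (13.664344787597656, 11.13322639465332), 51.195247650146484) z [135.6 150.1]
top 65 px 275.0 160.0 minrect ((532.9923095703125, -296.46923828125), (12.926141738891602, 11.021336555480957), 51.65985107421875) z [147.3 150.1]
handle px 307.0 110.0 ((614.5003051757812, -270.2818603515625), (102.47342681884766, 13.208229064941406), 51.500370025634766) [144.9 149.9]
```

View pics/w1.png

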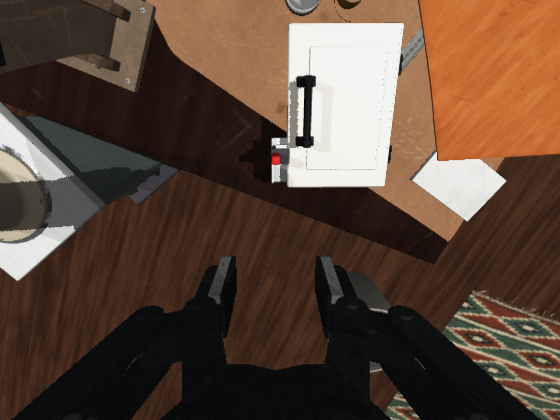

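The wrist view shows the peg at (276,160) and the handle at (307,110). The peg measures (533,-296) and the handle (614,-271), in agreement with the first views. I descend onto the peg and grip it.

{"method": "carry_out", "body": {"plan": [{"fingers":0.5,"translation":[0,-0.001,0.28],"delta_rot":[0,0,0]},{"fingers":0.5,"translation":[0,-0.001,0.28],"delta_rot":[0,0,0]},{"fingers":0.5,"translation":[0,-0.001,0.28],"delta_rot":[0,0,0]},{"fingers":0.5,"translation":[0,-0.001,0.28],"delta_rot":[0,0,0]},{"fingers":0.5,"translation":[0,-0.001,0.28],"delta_rot":[0,0,0]},{"fingers":0.5,"translation":[0,-0.001,0.28],"delta_rot":[0,0,0]},{"fingers":0.5,"translation":[0,-0.001,0.28],"delta_rot":[0,0,0]},{"fingers":0.5,"translation":[0,-0.001,0.28],"delta_rot":[0,0,0]},{"fingers":0.5,"translation":[0,-0.001,0.28],"delta_rot":[0,0,0]}]}}

```text
time: 3.82
position: [533.3, -293.6, 202.1]
tool_rot: [-2.823, -1.373, 0.002]
wrist_force: [0.2, 0.7, 1.6]
grip_width: 42.6
```

```bash
python3 look.py 2
```

```text
t 3.8167 pos [ 533.3 -293.6  202.1] q [-0.56  0.3   1.2   0.    1.64  0.1 ] F [0.2 0.7 1.6]
y ang -38.14668615657743 z [-0.002  0.001 -1.   ]
red 424 px 280.0 231.0 minrect ((533.7393798828125, -295.6211853027344), (13.19173526763916, 12.697229385375977), 51.6829833984375) z [128.  149.9]
top 338 px 279.0 234.0 minrect ((533.5969848632812, -295.56976318359375), (13.076762199401855, 12.439213752746582), 51.881309509277344) z [146.1 149.9]
handle px 357.0 118.0 ((614.40380859375, -269.6747131347656), (102.60165405273438, 13.66980266571045), 51.664405822753906) [144.4 149.8]
```

View pics/w2.png

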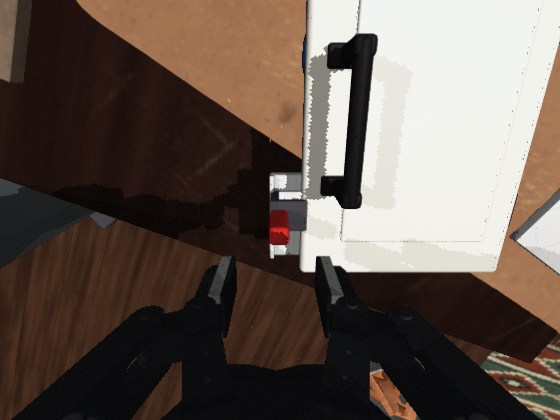

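The peg at (280,231) sits centred between the fingers (columns 228–325). I lower over it and close.

{"method": "carry_out", "body": {"plan": [{"fingers":0.5,"translation":[0,0.001,0.03],"delta_rot":[0,0,0]},{"fingers":0.5,"translation":[0,0.001,0.055],"delta_rot":[0,0,0]},{"fingers":0.5,"translation":[0,0.001,0.074],"delta_rot":[0,0,0]},{"fingers":0.5,"translation":[0,0.001,0.074],"delta_rot":[0,0,0]},{"fingers":0.1,"translation":[0,0.001,0.074],"delta_rot":[0,0,0]},{"fingers":0,"translation":[0,0.001,0.074],"delta_rot":[0,0,0]},{"fingers":0,"translation":[0,0.001,0.074],"delta_rot":[0,0,0]},{"fingers":0,"translation":[0,0.001,0.074],"delta_rot":[0,0,0]},{"fingers":0,"translation":[0,0.001,0.074],"delta_rot":[0,0,0]},{"fingers":0,"translation":[0,0.001,0.074],"delta_rot":[0,0,0]}], "squeeze": 35}}

```text
time: 4.7
position: [534.7, -296.0, 132.4]
tool_rot: [2.825, 1.37, 0.003]
wrist_force: [-6.7, 4.9, 9.0]
grip_width: 13.3
```

Gripped (13.3 mm on a 14 mm peg). Next I slide it along tool -x, which is case -y.

{"method": "carry_out", "body": {"plan": [{"fingers":0,"translation":[-0.004,0,-0.003],"delta_rot":[0,0,0]},{"fingers":0,"translation":[-0.01,0,-0.003],"delta_rot":[0,0,0]},{"fingers":0,"translation":[-0.016,0,-0.003],"delta_rot":[0,0,0]},{"fingers":0,"translation":[-0.022,0,-0.003],"delta_rot":[0,0,0]},{"fingers":0,"translation":[-0.028,0,-0.003],"delta_rot":[0,0,0]},{"fingers":0,"translation":[-0.033,0,-0.003],"delta_rot":[0,0,0]},{"fingers":0,"translation":[-0.037,0,-0.003],"delta_rot":[0,0,0]},{"fingers":0,"translation":[-0.04,0,-0.003],"delta_rot":[0,0,0]},{"fingers":0,"translation":[-0.042,0,-0.003],"delta_rot":[0,0,0]},{"fingers":0,"translation":[-0.042,0,-0.003],"delta_rot":[0,0,0]},{"fingers":0,"translation":[-0.042,0,-0.003],"delta_rot":[0,0,0]}]}}

```text
time: 5.62
position: [513.2, -322.9, 132.4]
tool_rot: [-2.819, -1.377, -0.022]
wrist_force: [19.9, 28.3, 0.9]
grip_width: 13.4
```

```bash
python3 look.py 3
```

```text
t 5.6167 pos [ 513.2 -322.9  132.4] q [-0.63  0.33  1.3   0.01  1.5   0.03] F [19.9 28.3  0.9]
y ang -37.917835355326844 z [ 0.011  0.01  -1.   ]
red 581 px 277.0 269.0 minrect ((517.152099609375, -316.3340759277344), (5.389088153839111, 12.488704681396484), 49.75025177001953) z [120.3 149.1]
top 262 px 277.0 279.0 minrect ((517.0281982421875, -316.44757080078125), (5.0546555519104, 12.444512367248535), 49.63184356689453) z [144.4 149.4]
handle px 402.0 90.0 ((602.1351928710938, -283.9656677246094), (65.22007751464844, 13.56982707977295), 52.690547943115234) [143.8 149.8]
```

View pics/w3.png

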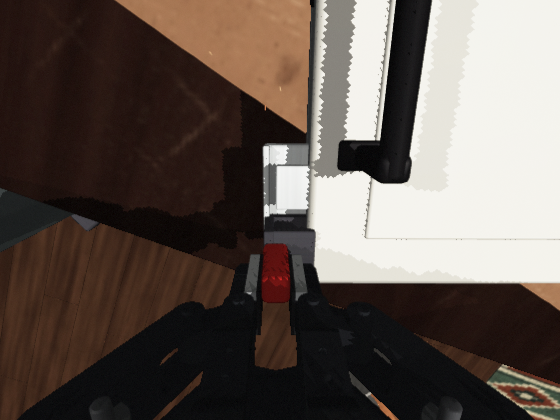

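The force built to 34 N after about 35 mm of travel, so the latch is at its end stop. I relax the push, release and rise.

{"method": "carry_out", "body": {"plan": [{"fingers":0,"translation":[0.004,0,0],"delta_rot":[0,0,0]},{"fingers":0,"translation":[0.006,0,0],"delta_rot":[0,0,0]},{"fingers":0,"translation":[0.006,0,0],"delta_rot":[0,0,0]},{"fingers":0.5,"translation":[0.006,0,0],"delta_rot":[0,0,0]},{"fingers":0.5,"translation":[0.006,0,0],"delta_rot":[0,0,0]},{"fingers":0.5,"translation":[0.006,0,0],"delta_rot":[0,0,0]},{"fingers":0.5,"translation":[0.006,0,0],"delta_rot":[0,0,0]},{"fingers":0.5,"translation":[0.006,0,-0.03],"delta_rot":[0,0,0]},{"fingers":0.5,"translation":[0.006,0,-0.07],"delta_rot":[0,0,0]},{"fingers":0.5,"translation":[0.006,0,-0.09],"delta_rot":[0,0,0]},{"fingers":0.5,"translation":[0.006,0,-0.09],"delta_rot":[0,0,0]}]}}

```text
time: 6.58
position: [513.1, -326.1, 228.2]
tool_rot: [2.819, 1.365, 0.008]
wrist_force: [0.0, -0.2, -0.1]
grip_width: 42.7
```

```bash
python3 look.py 4; python3 - <<'E'
from h import *
for n in("top","scene"):
    p,d=bot.read_camera(n); cv2.imwrite(f"pics/{n}4.png",p)
E
```

```text
t 6.5833 pos [ 513.1 -326.1  228.2] q [-0.63  0.28  1.17 -0.    1.68  0.04] F [ 0.  -0.2 -0.1]
y ang -38.322894451137515 z [ 0.009 -0.007 -1.   ]
red 364 px 272.0 210.0 minrect ((514.4204711914062, -319.73907470703125), (13.795255661010742, 13.149603843688965), 50.92913818359375) z [131.9 150.1]
top 298 px 272.0 212.0 minrect ((514.2684936523438, -319.8753662109375), (13.392072677612305, 13.085363388061523), 50.92913818359375) z [146.7 150.1]
handle px 342.0 72.0 ((610.2650146484375, -275.7900390625), (88.3406982421875, 13.463220596313477), 51.10889434814453) [144.6 149.8]
```

View pics/w4.png

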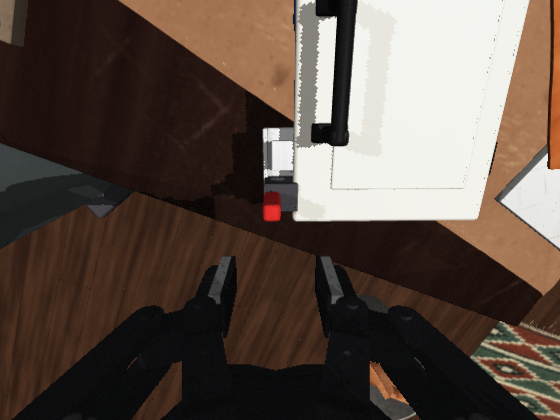

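View pics/scene4.png

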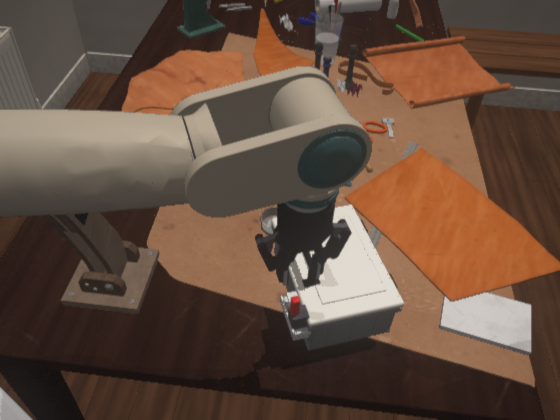

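The peg went from about (533.6,-295.6) to (514.3,-319.9). That is only about 31 mm by camera, and it probably slipped in the pads or was dragged back as I relaxed. I'll push it the rest of the way from the +y side with closed fingers.

{"method": "carry_out", "body": {"plan": [{"fingers":0,"translation":[0.031,-0.003,0],"delta_rot":[0,0,0]},{"fingers":0,"translation":[0.031,-0.003,0],"delta_rot":[0,0,0]},{"fingers":0,"translation":[0.031,-0.003,0],"delta_rot":[0,0,0]},{"fingers":0,"translation":[0.031,-0.003,0.04],"delta_rot":[0,0,0]},{"fingers":0,"translation":[0.031,-0.003,0.07],"delta_rot":[0,0,0]},{"fingers":0,"translation":[0.031,-0.003,0.096],"delta_rot":[0,0,0]},{"fingers":0,"translation":[0.031,-0.003,0.096],"delta_rot":[0,0,0]},{"fingers":0,"translation":[0.031,-0.003,0.096],"delta_rot":[0,0,0]}]}}

```text
time: 7.4
position: [527.4, -298.1, 123.5]
tool_rot: [-2.824, -1.368, 0.004]
wrist_force: [-0.5, 0.7, 0.7]
grip_width: -0.2
```

```bash
python3 look.py 5
```

```text
t 7.4 pos [ 527.4 -298.1  123.5] q [-0.58  0.35  1.3  -0.    1.5   0.09] F [-0.5  0.7  0.7]
y ang -38.30764955537766 z [-0.004  0.002 -1.   ]
red 115 px 276.0 359.0 minrect ((509.77569580078125, -319.4637756347656), (8.253223419189453, 4.644983768463135), 52.06293487548828) z [148.1 150. ]
top 115 px 276.0 359.0 minrect ((509.77569580078125, -319.4637756347656), (8.253223419189453, 4.644983768463135), 52.06293487548828) z [148.1 150. ]
handle px 418.0 124.0 ((598.3316650390625, -282.09600830078125), (115.44696807861328, 40.3165397644043), 32.22308349609375) [143.5 149.8]
```

View pics/w5.png

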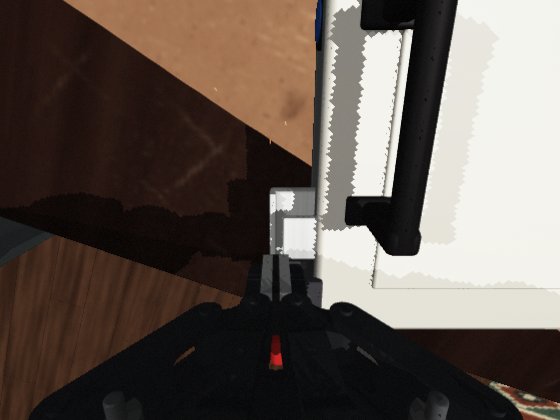

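The closed fingers stand at (275,275) on the +y side of the peg (276,355). I push in steps and watch the force.

{"method": "carry_out", "body": {"plan": [{"fingers":0,"translation":[-0.004,0,-0.003],"delta_rot":[0,0,0]},{"fingers":0,"translation":[-0.007,0,-0.003],"delta_rot":[0,0,0]},{"fingers":0,"translation":[-0.01,0,-0.003],"delta_rot":[0,0,0]},{"fingers":0,"translation":[-0.012,0,-0.003],"delta_rot":[0,0,0]},{"fingers":0,"translation":[-0.012,0,-0.003],"delta_rot":[0,0,0]},{"fingers":0,"translation":[-0.012,0,-0.003],"delta_rot":[0,0,0]}]}}

```text
time: 7.95
position: [524.7, -305.1, 131.5]
tool_rot: [2.823, 1.374, 0.015]
wrist_force: [10.8, 13.6, 3.8]
grip_width: 0.2
```

{"method": "carry_out", "body": {"plan": [{"fingers":0,"translation":[-0.002,0,0],"delta_rot":[0,0,0]},{"fingers":0,"translation":[-0.003,0,0],"delta_rot":[0,0,0]},{"fingers":0,"translation":[-0.003,0,0],"delta_rot":[0,0,0]}]}}

```text
time: 8.2
position: [524.3, -305.5, 131.7]
tool_rot: [2.823, 1.378, 0.021]
wrist_force: [17.1, 20.0, 4.9]
grip_width: -0.4
```

Hard stop confirmed: the force rose to 26 N with only 0.5 mm of further motion. I back off, rise, open and look.

{"method": "carry_out", "body": {"plan": [{"fingers":0,"translation":[0.022,0,0],"delta_rot":[0,0,0]},{"fingers":0,"translation":[0.022,0,0],"delta_rot":[0,0,0]},{"fingers":0,"translation":[0.022,0,-0.04],"delta_rot":[0,0,0]},{"fingers":0.5,"translation":[0.022,0,-0.08],"delta_rot":[0,0,0]},{"fingers":0.5,"translation":[0.022,0,-0.12],"delta_rot":[0,0,0]},{"fingers":0.5,"translation":[0.022,0,-0.12],"delta_rot":[0,0,0]},{"fingers":0.5,"translation":[0.022,0,-0.12],"delta_rot":[0,0,0]}]}}

```text
time: 8.78
position: [533.6, -294.0, 253.3]
tool_rot: [2.82, 1.366, 0.007]
wrist_force: [-0.2, 0.0, -1.8]
grip_width: 42.7
```

```bash
python3 look.py 6
```

```text
t 8.7833 pos [ 533.6 -294.   253.3] q [-0.56  0.28  1.12 -0.    1.73  0.1 ] F [-0.2  0.  -1.8]
y ang -38.304979077400866 z [ 0.007 -0.005 -1.   ]
red 280 px 277.0 240.0 minrect ((514.8102416992188, -319.4521484375), (13.74936580657959, 13.411487579345703), 51.31317138671875) z [129.1 149.9]
top 224 px 277.0 242.0 minrect ((514.6131591796875, -319.6982421875), (13.118816375732422, 13.411487579345703), 51.31317138671875) z [145.9 150. ]
handle px 337.0 116.0 ((614.5238647460938, -269.43597412109375), (102.55583953857422, 13.544560432434082), 51.78450393676758) [144.6 149.8]
```

View pics/w6.png

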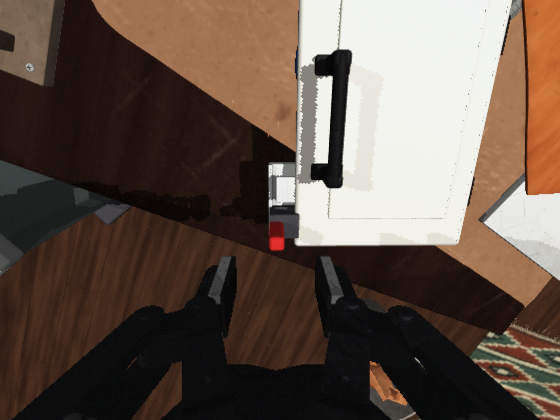

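In this one view the peg relative to the handle is -101 mm along case y (expected -102 when fully open) and -47 mm along x (expected -48), so the latch is fully open. Next I go above the handle.

{"method": "carry_out", "body": {"plan": [{"fingers":0.5,"translation":[0.069,0.048,0],"delta_rot":[0,0,0]},{"fingers":0.5,"translation":[0.069,0.048,0],"delta_rot":[0,0,0]},{"fingers":0.5,"translation":[0.069,0.048,0.05],"delta_rot":[0,0,0]},{"fingers":0.5,"translation":[0.069,0.048,0.05],"delta_rot":[0,0,0]},{"fingers":0.5,"translation":[0.069,0.048,0.05],"delta_rot":[0,0,0]},{"fingers":0.5,"translation":[0.069,0.048,0.05],"delta_rot":[0,0,0]}]}}

```text
time: 9.33
position: [611.8, -268.5, 197.0]
tool_rot: [-2.825, -1.368, 0.004]
wrist_force: [-0.2, 0.8, 0.6]
grip_width: 43.1
```

```bash
python3 look.py 7
```

```text
t 9.3333 pos [ 611.8 -268.5  197. ] q [-0.47  0.48  0.98 -0.    1.68  0.2 ] F [-0.2  0.8  0.6]
y ang -38.32856972765561 z [-0.004  0.002 -1.   ]
red 222 px 229.0 339.0 minrect ((519.6940307617188, -322.48553466796875), (13.274003028869629, 4.408165454864502), 63.946006774902344) z [116.4 148.8]
top 71 px 227.0 351.0 minrect ((519.2766723632812, -322.6773986816406), (12.701290130615234, 3.3821592330932617), 61.19733428955078) z [144.3 149.4]
handle px 282.0 225.0 ((614.7285766601562, -269.79302978515625), (104.07342529296875, 13.795674324035645), 51.81537628173828) [145.3 149.7]
```

View pics/w7.png

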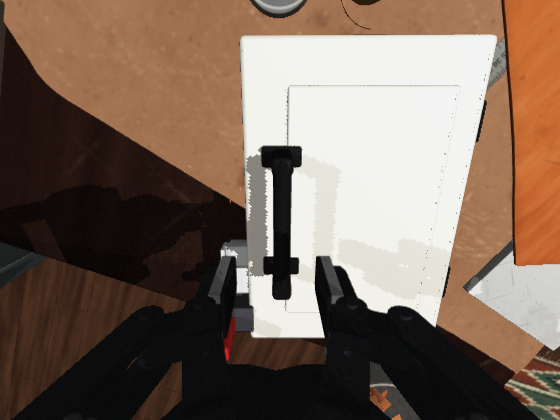

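The bar (columns 273–291) is centred between the fingers (235–317). I descend and grip.

{"method": "carry_out", "body": {"plan": [{"fingers":0.5,"translation":[0,0.003,0.03],"delta_rot":[0,0,0]},{"fingers":0.5,"translation":[0,0.003,0.05],"delta_rot":[0,0,0]},{"fingers":0.5,"translation":[0,0.003,0.062],"delta_rot":[0,0,0]},{"fingers":0.5,"translation":[0,0.003,0.062],"delta_rot":[0,0,0]},{"fingers":0.5,"translation":[0,0.003,0.062],"delta_rot":[0,0,0]},{"fingers":0.1,"translation":[0,0.003,0.062],"delta_rot":[0,0,0]},{"fingers":0,"translation":[0,0.003,0.062],"delta_rot":[0,0,0]},{"fingers":0,"translation":[0,0.003,0.062],"delta_rot":[0,0,0]},{"fingers":0,"translation":[0,0.003,0.062],"delta_rot":[0,0,0]},{"fingers":0,"translation":[0,0.003,0.062],"delta_rot":[0,0,0]},{"fingers":0,"translation":[0,0.003,0.062],"delta_rot":[0,0,0]}], "squeeze": 60}}

```text
time: 10.3
position: [615.8, -270.0, 138.6]
tool_rot: [2.826, 1.37, 0.001]
wrist_force: [-5.0, 2.4, 6.4]
grip_width: 10.2
```

```bash
python3 look.py 8
```

```text
t 10.3 pos [ 615.8 -270.   138.6] q [-0.47  0.52  1.05  0.    1.57  0.2 ] F [-5.   2.4  6.4]
y ang -38.2643277769426 z [ 0.001 -0.    -1.   ]
handle px 275.0 270.0 ((615.9403686523438, -269.8193359375), (102.65166473388672, 35.99528503417969), 63.94583511352539) [143.8 152.7]
```

View pics/w8.png

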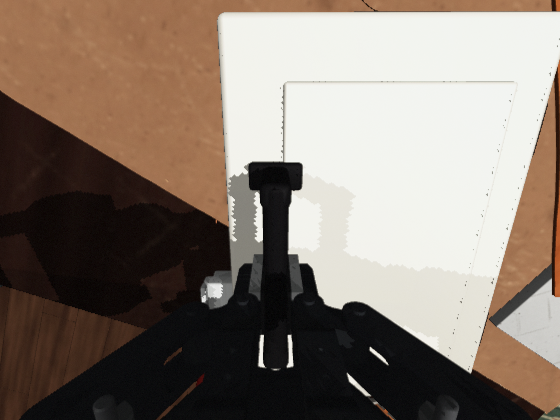

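The bar is held at (275,270), with opening 10.2 mm on the 12 mm bar. I pull up slowly.

{"method": "carry_out", "body": {"plan": [{"fingers":0,"translation":[0,0,-0.002],"delta_rot":[0,0,0]},{"fingers":0,"translation":[0,0,-0.004],"delta_rot":[0,0,0]},{"fingers":0,"translation":[0,0,-0.005],"delta_rot":[0,0,0]},{"fingers":0,"translation":[0,0,-0.006],"delta_rot":[0,0,0]},{"fingers":0,"translation":[0,0,-0.006],"delta_rot":[0,0,0]}]}}

```text
time: 10.77
position: [615.8, -270.1, 139.4]
tool_rot: [-2.826, -1.37, 0.001]
wrist_force: [7.6, -3.2, -13.6]
grip_width: 9.6
```

{"method": "carry_out", "body": {"plan": [{"fingers":0,"translation":[0,0,-0.0005],"delta_rot":[0,0,0]},{"fingers":0,"translation":[0,0,-0.001],"delta_rot":[0,0,0]},{"fingers":0,"translation":[0,0,-0.001],"delta_rot":[0,0,0]}]}}

```text
time: 11.02
position: [615.8, -270.1, 139.5]
tool_rot: [-2.825, -1.37, 0.002]
wrist_force: [10.4, -3.2, -18.6]
grip_width: 9.5
```

{"method": "carry_out", "body": {"plan": [{"fingers":0,"translation":[0,0.001,0],"delta_rot":[0,0,0]},{"fingers":0,"translation":[0,0.003,0],"delta_rot":[0,0,0]},{"fingers":0,"translation":[0,0.003,0],"delta_rot":[0,0,0]}], "squeeze": 80}}

```text
time: 11.27
position: [616.0, -270.2, 139.6]
tool_rot: [-2.818, -1.367, 0.009]
wrist_force: [-6.0, 5.6, -12.8]
grip_width: 9.3
```

```bash
python3 look.py 9
```

```text
t 11.2667 pos [ 616.  -270.2  139.6] q [-0.47  0.53  1.04  0.    1.59  0.2 ] F [ -6.    5.6 -12.8]
y ang -38.24038592677179 z [-0.009  0.006 -1.   ]
handle px 275.0 269.0 ((616.3671264648438, -269.9294738769531), (102.1725845336914, 35.419578552246094), 63.77006149291992) [144.1 152.2]
```

View pics/w9.png

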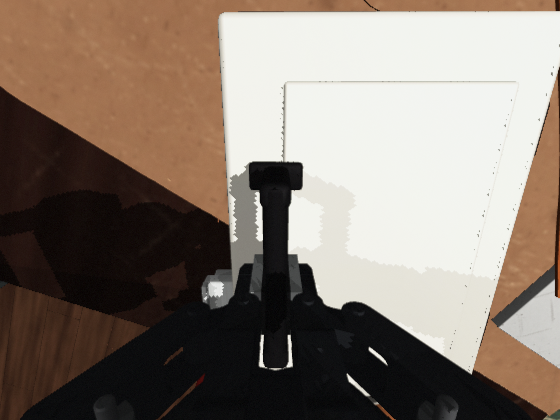

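{"method": "carry_out", "body": {"plan": [{"fingers":0,"translation":[0,-0.001,-0.0005],"delta_rot":[0,0,0]},{"fingers":0,"translation":[0,-0.001,-0.001],"delta_rot":[0,0,0]},{"fingers":0,"translation":[0,-0.001,-0.001],"delta_rot":[0,0,0]}]}}

```text
time: 11.57
position: [616.0, -270.2, 139.9]
tool_rot: [-2.821, -1.368, 0.006]
wrist_force: [1.3, 2.2, -25.4]
grip_width: 9.4
```

```bash
python3 - <<'E'
from h import *
s=bot.get_state(); print({k:np.round(s[k],2) for k in("position","wrist_force","wrist_torque","time")})
p,d=bot.read_camera("scene"); cv2.imwrite("pics/s10.png",cv2.resize(p[180:380,220:440],None,fx=3,fy=3))
d2=np.load("scene0.npy"); m=bot.camera_model("scene")
s=bot.get_state(); print({k:np.round(s[k],2) for k in("position","wrist_force","wrist_torque","time","tool_rot")})
# lid plane angle now vs before, in the visible right/back areas
x=np.array([.785,-.619]);y=np.array([.619,.785]);c=np.array([658,-310])
for dd in(d2,d):
    W=cloud(m,dd); q=(W[...,:2]-c); X=q@x;Y=q@y
    k=(abs(Y)<100)&(abs(X)<75)&(abs(W[...,2]-112)<25)&(dd>0)&~((X<-30)&(abs(Y)<90))
    from numpy.linalg import lstsq
    A=np.c_[X[k],Y[k],np.ones(k.sum())]; z=W[...,2][k]
    for _ in range(3):
        r=lstsq(A,z,rcond=None)[0]; e=abs(A@r-z); A=A[e<4]; z=z[e<4]
    print(len(z),r)
E
```

```text
{'position': array([ 616.  , -270.22,  139.87]), 'wrist_force': array([  1.28,   2.21, -25.38]), 'wrist_torque': array([ 0.34, -0.26,  0.03]), 'time': np.float64(11.57)}
{'position': array([ 615.98, -270.21,  139.86]), 'wrist_force': array([  0.91,   2.35, -26.23]), 'wrist_torque': array([ 0.3 , -0.21,  0.03]), 'time': np.float64(11.62), 'tool_rot': array([-2.82, -1.37,  0.01])}
4785 [-3.46347134e-03  3.68897472e-03  1.07299252e+02]
4060 [-1.17245362e-02  4.80793292e-03  1.07960349e+02]
```

View pics/s10.png

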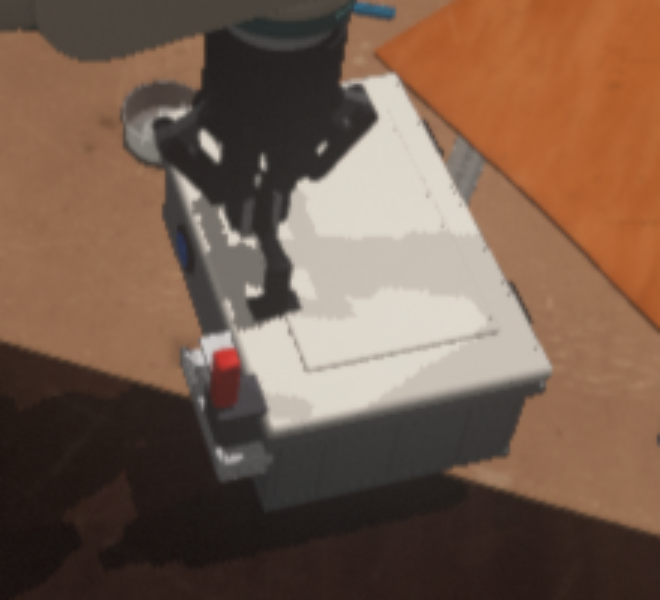

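```bash
python3 - <<'E'
from h import *
a=cv2.imread("pics/scene0.png")[260:350,260:330]; b=cv2.imread("pics/scene4.png")[260:350,260:330]
p,d=bot.read_camera("scene"); c=p[260:350,260:330]; p,d=bot.read_camera("top"); cv2.imwrite("pics/t11.png",p)
cv2.imwrite("pics/cmp.png",cv2.resize(np.hstack([a,b,c]),None,fx=3.8,fy=3.8,interpolation=cv2.INTER_CUBIC))
cv2.imwrite("pics/w2c.png",cv2.resize(np.hstack([cv2.imread("pics/w2.png")[160:280,250:350],cv2.imread("pics/w6.png")[150:270,250:350]]),None,fx=4,fy=4))
s=bot.get_state(); print(s["position"],s["wrist_force"],s["wrist_torque"],s["time"])
E
```

```text
[ 615.98331011 -270.22119374  139.85482074] [  1.41243929   1.75584603 -25.87408209] [ 0.33466922 -0.29869231  0.08258589] 11.7167
```

View pics/cmp.png

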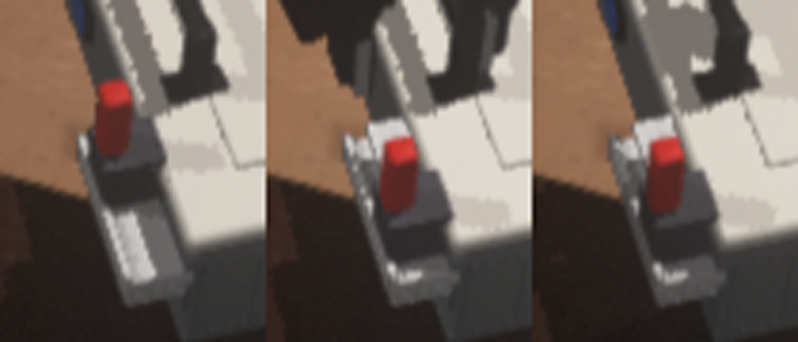

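View pics/w2c.png

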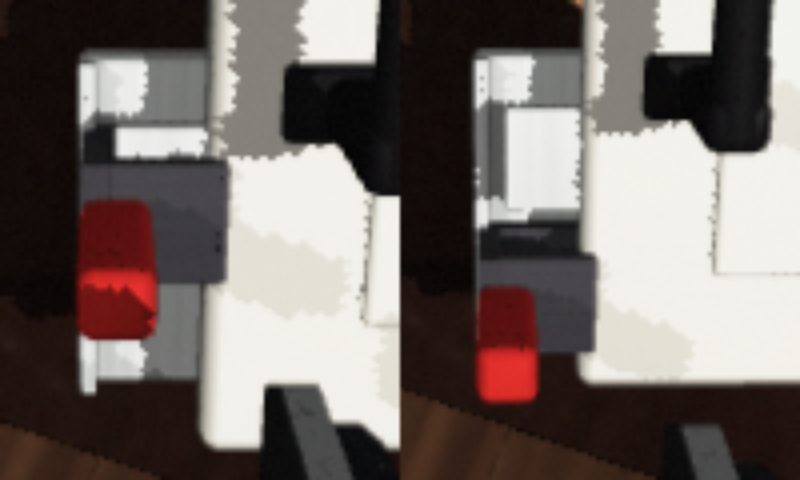

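```bash
python3 - <<'E'
from h import *
x=np.array([.785,-.619]);y=np.array([.619,.785]);c=np.array([658,-310])
m=bot.camera_model("scene"); p,d=bot.read_camera("scene"); np.save("scene12.npy",d)
mt=bot.camera_model("top"); pt,dt=bot.read_camera("top"); np.save("top12.npy",dt)
for n,mm,dd in(("scene0",m,np.load("scene0.npy")),("scene",m,d),("top0",mt,np.load("top0.npy")),("top",mt,dt)):
    W=cloud(mm,dd); q=W[...,:2]-c; X=q@x;Y=q@y;Z=W[...,2]
    def ext(nm,k,a): 
        if k.sum()>3: print(n,nm,k.sum(),np.percentile(a[k],[0,5,50,95,100]).round(1))
    ok=dd>0
    ext("lid Y",ok&(abs(Z-107)<5)&(abs(X-30)<40)&(abs(Y)<140),Y)
    ext("lid X",ok&(abs(Z-107)<6)&(abs(Y+100)<18)&(X>-98)&(X<120),X)
    ext("carr Y",ok&(abs(Z-109)<5)&(X<-93)&(X>-125)&(Y<-30)&(Y>-150),Y)
    ext("peg Y",ok&(Z>140)&(Z<160)&(X<-95)&(X>-120)&(Y<-40)&(Y>-140),Y)
    ext("rail Y",ok&(Z>40)&(Z<100)&(X<-93)&(X>-125)&(Y<-20)&(Y>-160),Y)
    ext("rail Z",ok&(Z>40)&(Z<100)&(X<-93)&(X>-125)&(Y<-20)&(Y>-160),Z)
    ext("handle Y",ok&(Z>138)&(Z<160)&(abs(X+58)<9)&(abs(Y)<60),Y)
E
```

```text
scene0 lid Y 4430 [-124.4 -113.9  -15.9  112.7  130.6]
scene0 lid X 1799 [-86.4 -78.3  -2.4  76.8  87.7]
scene0 carr Y 94 [-81.4 -80.4 -73.9 -58.8 -53.2]
scene0 peg Y 72 [-75.  -74.  -69.8 -62.4 -59.5]
scene0 rail Y 477 [-121.1 -119.2  -92.7  -54.5  -40.5]
scene0 rail Z 477 [48.9 66.9 78.1 91.1 99.8]
scene0 handle Y 344 [-48.7 -46.8  -2.9  49.   54.8]
scene lid Y 3671 [-123.7 -116.   -37.7   66.1  132. ]
scene lid X 1883 [-97.4 -85.4  -6.7  76.1  87.4]
scene carr Y 96 [-111.3 -110.8 -105.4  -91.   -86.6]
scene peg Y 77 [-105.6 -104.4  -99.7  -92.3  -90.1]
scene rail Y 405 [-120.6 -119.2 -102.8  -45.4  -38.9]
scene rail Z 405 [49.4 57.4 78.9 97.1 99.9]
scene handle Y 246 [-49.3 -47.1 -20.5  12.2  53.4]
top0 lid Y 3918 [-120.  -107.3    4.3  120.1  133.3]
top0 lid X 1263 [-86.5 -78.4  -2.6  77.   86.5]
top0 carr Y 51 [-77.9 -77.4 -57.7 -52.3 -48.4]
top0 peg Y 48 [-71.9 -70.7 -64.5 -58.3 -57.8]
top0 rail Y 236 [-117.2 -114.2  -89.3  -40.   -37.7]
top0 rail Z 236 [67.9 75.4 78.8 87.8 99.8]
top0 handle Y 295 [-45.  -41.1   5.6  53.2  58. ]
top lid Y 531 [-120.3   58.1  115.7  131.3  133.4]
top lid X 64 [-96.5 -94.7  73.4  86.1  87.4]
top carr Y 47 [-89.5 -88.2 -83.1 -50.4 -48.4]
top rail Y 163 [-93.6 -85.1 -62.5 -39.2 -37.7]
top rail Z 163 [ 69.4  75.   79.7  90.9 100. ]
top handle Y 37 [-45.1 -44.5 -39.6  42.9  44.5]
```

The carriage now sits at y ≈ -102 relative to the box centre and the rail is symmetric about -84, so the latch is fully open and isn't what holds the lid. The wrist torque fits a clean vertical pull. I keep pulling in small steps; arm compliance of about 4 N/mm limits any jump to under 0.06 rad.

{"method": "carry_out", "body": {"plan": [{"fingers":0,"translation":[0,0,-0.001],"delta_rot":[0,0,0]},{"fingers":0,"translation":[0,0,-0.001],"delta_rot":[0,0,0]},{"fingers":0,"translation":[0,0,-0.001],"delta_rot":[0,0,0]},{"fingers":0,"translation":[0,0,-0.001],"delta_rot":[0,0,0]}]}}

```text
time: 12.15
position: [618.3, -272.0, 147.8]
tool_rot: [2.824, 1.369, 0.004]
wrist_force: [3.4, -1.9, -6.5]
grip_width: 9.3
```

The seal let go gently: the handle rose about 9 mm, which puts the edge about 11 mm up. Next I follow the arc to 25 mm.

{"method": "carry_out", "body": {"plan": [{"fingers":0,"translation":[0,0.001,-0.001],"delta_rot":[0,0,0]},{"fingers":0,"translation":[0,0.002,-0.003],"delta_rot":[0,0,0]},{"fingers":0,"translation":[0,0.003,-0.005],"delta_rot":[0,0,0]},{"fingers":0,"translation":[0,0.004,-0.007],"delta_rot":[0,0,0]},{"fingers":0,"translation":[0,0.005,-0.009],"delta_rot":[0,0,0]},{"fingers":0,"translation":[0,0.0055,-0.01],"delta_rot":[0,0,0]},{"fingers":0,"translation":[0,0.0055,-0.01],"delta_rot":[0,0,0]},{"fingers":0,"translation":[0,0.0055,-0.01],"delta_rot":[0,0,0]}]}}

```text
time: 12.82
position: [621.7, -274.7, 157.7]
tool_rot: [2.826, 1.37, 0.001]
wrist_force: [-5.8, 4.8, 1.6]
grip_width: 8.9
```

```bash
cat > lid.py <<'E'
from h import *
x=np.array([.785,-.619]);y=np.array([.619,.785]);c=np.array([660,-307.4])
m=bot.camera_model("scene"); p,d=bot.read_camera("scene"); s=bot.get_state(); print(s["position"].round(1),s["wrist_force"].round(1),s["grip_width"],s["time"])
import sys; cv2.imwrite(f"pics/s{sys.argv[1]}.png",cv2.resize(p[180:380,220:440],None,fx=3,fy=3))
# same pixel mask for both: bright lid region in the new image, Y<-55
W=cloud(m,d); q=W[...,:2]-c; X=q@x;Y=q@y
k=(Y<-58)&(Y>-115)&(abs(X)<70)&(d>0)&(abs(W[...,2]-(108+.14*(88-X)*.5))<25)
for dd in(np.load("scene0.npy"),d):
    V=cloud(m,dd)[k]; A=np.c_[(V[:,:2]-c)@x,np.ones(len(V))]; z=V[:,2]
    for _ in range(4):
        r=np.linalg.lstsq(A,z,rcond=None)[0]; e=abs(A@r-z)<3; A=A[e]; z=z[e]
    print(len(z),"slope",-r[0].round(4),"z at front",A[:,0].min().round(1),"z(-87)",(r[1]-87*r[0]).round(1),"z(88)",(r[1]+88*r[0]).round(1))
E
python3 lid.py 13
```

```text
[ 621.7 -274.7  157.7] [-6.8  4.   1.5] 9.344720967883053 12.8667
164 slope 0.2421 z at front -3.1 z(-87) 129.8 z(88) 87.4
1939 slope 0.118 z at front -70.0 z(-87) 128.1 z(88) 107.5
```

View pics/s13.png

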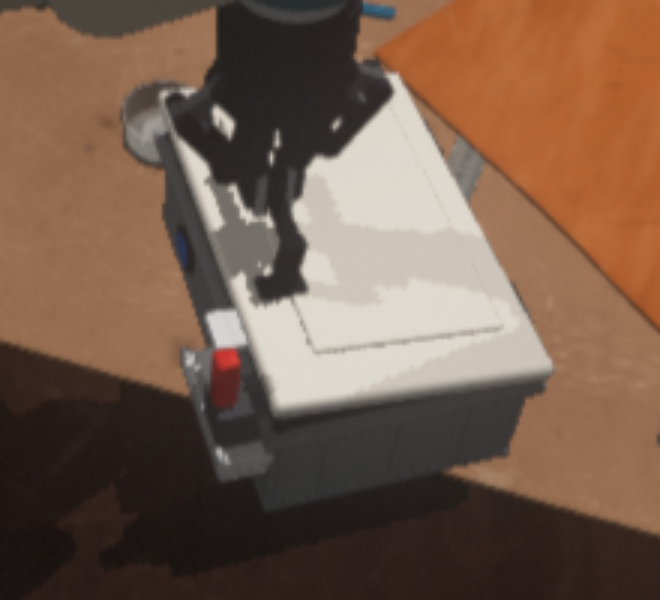

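The lid is open with front edge about 20 mm up by plane fit and 22–23 mm by the arm. I raise slightly and ease the backward push.

{"method": "carry_out", "body": {"plan": [{"fingers":0,"translation":[0,0,-0.001],"delta_rot":[0,0,0]},{"fingers":0,"translation":[0,-0.0005,-0.002],"delta_rot":[0,0,0]},{"fingers":0,"translation":[0,-0.0005,-0.003],"delta_rot":[0,0,0]},{"fingers":0,"translation":[0,-0.0005,-0.003],"delta_rot":[0,0,0]},{"fingers":0,"translation":[0,-0.0005,-0.003],"delta_rot":[0,0,0]}]}}

```text
time: 13.28
position: [622.1, -275.0, 159.1]
tool_rot: [2.824, 1.369, 0.003]
wrist_force: [4.7, -1.1, -3.8]
grip_width: 9.0
```

```bash
python3 lid.py 14; cat > wl.py <<'E'
from h import *
x=np.array([.785,-.619]);y=np.array([.619,.785]);c=np.array([660,-307.4])
m=bot.camera_model("wrist");p,d=bot.read_camera("wrist"); cv2.imwrite("pics/w14.png",p)
W=cloud(m,d); q=W[...,:2]-c; X=q@x;Y=q@y;Z=W[...,2]
k=(abs(X)<78)&(abs(Y)<115)&(d>0)&(Z>98)&(Z<135)&(p.max(-1)>110)
A=np.c_[X[k],Y[k],np.ones(k.sum())]; z=Z[k]
for _ in range(5):
    r=np.linalg.lstsq(A,z,rcond=None)[0]; e=abs(A@r-z)<3; A=A[e]; z=z[e]
print("wrist",len(z),r.round(4),"X range",A[:,0].min(),A[:,0].max(),"z(-87)",r[2]-87*r[0],"z(88)",r[2]+88*r[0])
E
python3 wl.py
```

```text
[ 622.1 -275.   158.9] [ 5.5 -1.2 -3.8] 9.407576613292147 13.3333
162 slope 0.2491 z at front -3.1 z(-87) 130.5 z(88) 86.9
1918 slope 0.1283 z at front -70.0 z(-87) 129.9 z(88) 107.4
wrist 59871 [-1.307000e-01 -1.110000e-02  1.195134e+02] X range -77.99990673028786 77.99411260149517 z(-87) 130.88225704918256 z(88) 108.01396203696389
```

View pics/w14.png

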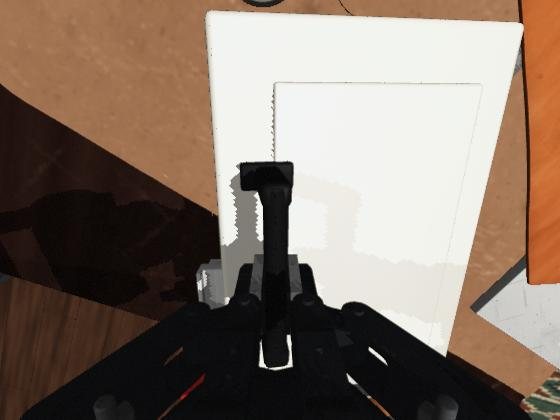

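The wrist view still shows the bar firmly gripped at (276,270). The estimates are 22–25 mm, so I nudge up 1.5 mm and ease the sideways load.

{"method": "carry_out", "body": {"plan": [{"fingers":0,"translation":[0,0.0005,-0.0007],"delta_rot":[0,0,0]},{"fingers":0,"translation":[0,0.001,-0.0013],"delta_rot":[0,0,0]},{"fingers":0,"translation":[0,0.001,-0.0013],"delta_rot":[0,0,0]},{"fingers":0,"translation":[0,0.001,-0.0013],"delta_rot":[0,0,0]},{"fingers":0,"translation":[0,0.001,-0.0013],"delta_rot":[0,0,0]},{"fingers":0,"translation":[0,0.001,-0.0013],"delta_rot":[0,0,0]}]}}

```text
time: 13.88
position: [622.4, -275.2, 159.7]
tool_rot: [2.826, 1.37, 0.001]
wrist_force: [4.7, -1.7, -5.9]
grip_width: 8.8
```

```bash
python3 lid.py 15;python3 wl.py; python3 - <<'E'
from h import *
s=bot.get_state(); print(s["joint_velocities"].round(4) if hasattr(s["joint_velocities"],'round') else s["joint_velocities"])
p,_=bot.read_camera("top"); cv2.imwrite("pics/t15.png",p)
E
```

```text
[ 622.4 -275.2  159.7] [ 4.8 -0.7 -5. ] 8.81384416411848 13.9333
161 slope 0.2439 z at front -3.1 z(-87) 130.1 z(88) 87.4
1927 slope 0.1303 z at front -70.0 z(-87) 130.5 z(88) 107.7
wrist 59807 [-1.365000e-01 -1.080000e-02  1.200135e+02] X range -77.99831157925193 77.99596412712351 z(-87) 131.88748609827823 z(88) 108.00311129171739
[-0.0008  0.0003 -0.0024 -0.0008 -0.0016 -0.0005]
```

View pics/t15.png

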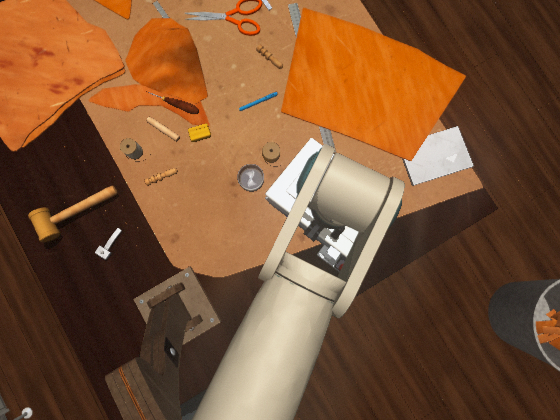

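View pics/s15.png

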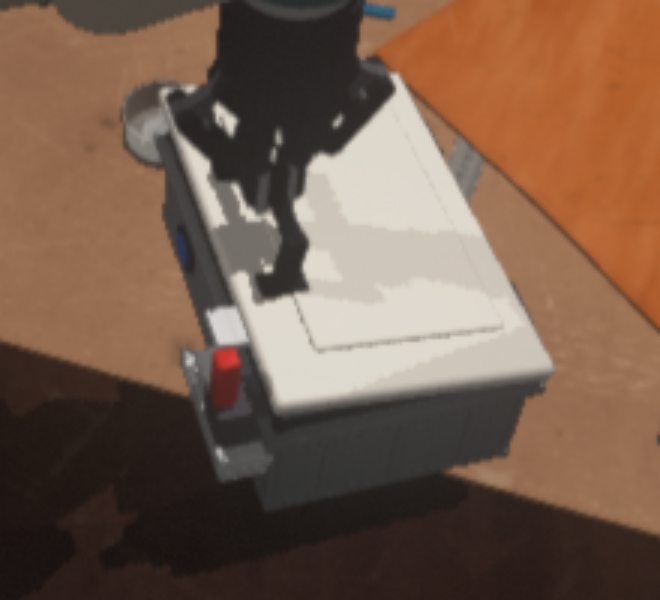

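The spool (271,152) and dish (250,178) are where they were at the start. The lid is steady at about 0.13–0.147 rad, 23–26 mm at the edge. I hand in.

```bash
python3 -c "
from cell import bot
print(bot.job_done()); s=bot.get_state(); print(s['time'],s['position'],s['wrist_force'],s['grip_width'])"
```

```text
the job is handed in; nothing more can be done
None
the job is handed in; nothing more can be done
```

The latch is fully open, the lid's seal is broken, and the gripper was holding the lid about 24 mm open at the front edge when I handed the job in, at about 14 s. No verdict was reported, and I could not read the state after handing in, so the final hold is not checked.

- **Latch:** I slid it open by its peg, then pushed it again with closed fingers until it hit its stop. The force rose to 26 N with only 0.5 mm more motion. In the scene camera the carriage stood 102 mm to the -y side, as it should when fully open. By camera the peg travelled only about 31 mm; it seems to have started about 4 mm open.
- **Lid:** the last pull reading before the seal let go was about 26 N, above the 10–16 N stated. I did not find out why. The lid then sprang only slightly, to about 11 mm at the edge.
- **Final opening:** the three estimates differ somewhat: 0.13 rad (scene camera), 0.137 rad (wrist camera) and 0.147 rad (arm position). That is 23–26 mm at the front edge.
- **Grip:** the opening reading fell from 10.2 to 8.8 mm on the 12 mm bar, partly because I raised the squeeze to 80 N. The bar still looked firmly held in the last wrist view I examined, just before the final 1.5 mm nudge.
- **Bystanders:** in the top view, the spool and the glass dish stand where they were at the start.

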